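Swing the near-point rule home and wedge it

TASK

Set up the near-point rule: push near its free end so that it swings about its pivot post, and press it gently against the sprung stop until you feel the rubber button give, while the wedge keeper is still drawn back. Then push the keeper's tab so that its wedge slides in and holds the rule snug against the partly squeezed button, firm but never squeezed to the bottom, and let go. Leave the loose optical things on the table where they lie.

Things in the scene. Friction and masses are not known exactly. Their poses are not given: they have to be found in the camera images.
- dock: Fixed steel pivot post, 12 mm diameter, 24 mm cap, top 26 mm up. Origin on its axis at table height. Stop and keeper are fixed in this frame: the rule's home line runs from here along -y; the stop is on its +x side, the rule comes from the -x side. A guide strip 14 mm high stands at x -52 to -42, y -393 to -268 mm, outside the rule's swing. Place and yaw vary.
- rule: Near-point rule: aluminium bar flat on the table, 28 wide, 16 high, 239 mm from pivot axis to rounded free end, 0.15 to 0.31 kg; an eye at one end sits on the post with 1.5 mm play. A saddle with an upright target plate, 66 mm high, is 80 to 110 mm from the pivot. Origin in the eye at the underside, +x along the bar to the free end. Starts 0.4 to 0.65 rad short of home, free end nearer the robot.
- rule_push (a point): Best place to push the rule: on its long side facing the robot (its own -y side), 195 mm from the pivot axis, 8 mm above the table. Push square to the bar, in its own +y direction, following the arc about the post. It moves at about 1 to 2 N until it meets the stop.
- stop: Fixed grey housing 36 x 44 x 26 mm; origin at the foot of its face towards the rule. A rubber button (20 mm ball, 10 mm up) on a screw meets the rule's far side 180 mm from the pivot, anywhere from 8 mm short of to 8 mm past the home line: the screw's setting varies, is not given and must be felt. The button is sprung, 7 N/mm from zero; it bottoms at 3.2 mm, and over 20 N harms it.
- keeper (a joint): Keeper travel along dock +y, m: 0 drawn back, 0.086 its end; starts at 0 to 0.006, must be under 0.015 while the rule is swung home. Slides at 2 N when free and stays where left. Its wedge meets the rule's free end after about 25 to 74 mm, moves it 0.47 mm per mm, and does not slip back. Each newton on the button then costs 1.0 to 1.4 N more on the tab: end with a steady 9 to 13 N push.
- keeper_tab (a point): Middle of the keeper's upright steel tab, 35 mm above the table; the tab is 38 mm wide (dock x), 12 mm thick (dock y), top 50 mm above the table. Push it from its -y side along dock +y. At keeper travel 0 it lies at (-18, -330) mm in the dock frame.
- wedge_tip (a point): Thin end of the keeper's 25 degree brass wedge, at the corner nearest the rule, 10 mm above the table (the wedge is 17 mm high). It points along dock +y and lies 83 mm ahead of the tab's middle; the sloping face behind it bears on the robot-facing side of the rule's rounded free end.
- lens_a: Bystander: amber glass trial lens in a steel rim, 38 mm across, 4.5 mm thick, behind the rule between post and stop. Origin at the underside's centre. Leave alone.
- lens_b: Bystander: a second such lens, on the robot's side of the rule, beyond its free end's swing. Leave alone.
- frame: Bystander: tortoiseshell trial frame lying flat, about 60 x 130 x 8 mm, beyond the stop. Leave alone.
- wand: Bystander: nickel cross-cylinder wand, 160 mm long, 10 mm high, beside the pivot. Leave alone.
- penlight: Bystander: penlight, 120 mm long, 13 mm high, on the robot's side of the pivot. Leave alone.
- lens_box: Bystander: dark wooden box 60 x 100 x 35 mm beyond the pivot. Leave alone.
Things that resemble listed ones, but are neither listed nor needed, are in the scene too. What is shaped like the stop but blue is not meant.

How it is judged:
By the outcome, as a careful person would: the job done as asked, in the order asked, and still so for the second after the job is handed in, with the robot touching nothing.
It also fails if it takes over 67 s, if anything falls off the work surface, if the arm or the gripper's body presses on something with over 40 N, if the wrist force passes 120 N, or if a joint passes its speed limit or range.

ROBOT

A 6-joint arm with a two-finger parallel gripper is mounted at the origin on the work surface. World frame = base frame: x ahead of the robot, y to its left, z up, the work surface at z = 0. Lengths are in m, angles in degrees, forces in N, time in s.
With the tool pointing down it reaches from about 0.375 to 0.9 m from the base axis. Payload 3.1 kg.
Tool frame: the origin (TCP) lies between the finger pads; the fingertips stand 22 mm ahead of it and the grasp point (between the pads) lies 3 mm ahead of it; y points along the fingers, x is the direction in which the jaws open and shut, and the axes are right-handed (so a half turn about y gives the same grasp; the last joint's range is limited). The gripper opens to 87 mm and grips with 3 to 60 N. Pads are 19 mm wide; open, the fingers measure 117 mm over their backs; the gripper's body (75 mm by 190 mm) begins 51 mm behind the grasp point.
Start: joints at [-81.446, 30.224, 82.088, -0, 67.689, -10.227], TCP at [0.201, -0.592, 0.245] pointing down, gripper open.
Joint ranges: [-176.69, 176.69], [-43.24, 126.21], [12.49, 139.97], [-82, 262], [0, 151.66], [-163.58, 163.58]. Speed limits (degrees/s): [159.86, 159.86, 180, 180, 180, 180].

INTERFACE

Orientations are given as a 3x3 rotation matrix whose columns are the frame's x, y, z axes.
In Python, from rig import bot, imaging, workorder gives the robot as it stands. The module is installed in compiled form; this text tells all that it offers.
- The arm moves only by the tool drive_tool, never from a script. Its argument "commands" is a list of rows, each an object of numbers: "dx", "dy", "dz": the shift along the tool's x, y, z normalised to -1 to 1, where 1 is 4 cm; "wx", "wy", "wz": the turn, a rotation vector about the tool's x, y, z normalised to -1 to 1, where 1 is pi/2 rad; "grip": the finger opening in mm, from 0 to 87. In form: [{"dx": .., "dy": .., "dz": .., "wx": .., "wy": .., "wz": .., "grip": ..}, ...]. A call has 1 to 8 rows; each row shifts and turns the commanded pose from where the row before left it, along the tool's axes as they then stand; what a row does not reach is not made up. A row lasts 1/8 s, in which the tool goes at most 62.5 mm and 10.7 degrees, less where a joint would pass 70% of its speed; a pose out of reach is approached as far as the arm can. A call with a number of a shift or a turn outside -1 to 1 is refused whole. A call with a gripper value outside its range is refused whole. The fingers move at their own pace and stop on an object; the grip force is fixed at half the most. Time passes only in rows, so rows that do not move let the fingers close. It gives the time, the measured TCP pose, the force and the opening at its end, in the units of the state.
- bot.read_state(): the state, without advancing time (a new reading comes with each control period).
- imaging.capture(name): name is "side" or "top" or "wrist"; returns (picture, depth): 420x560x3 uint8, red, green, blue; 420x560 float32, m along the optical axis (not along the pixel's ray), 0 where there is no reading.
- imaging.get_calibration(name): a dict with "mtx" (3x3 intrinsics, pixels), "world_to_cam" (4x4, takes a point from world to camera coordinates). Camera axes: x right, y down, z forward; pixel columns grow to the right and rows downward; lengths in m; the calibration is good to about 2 mm. A picture is of the moment at which its call begins: read the wrist's pose just before it. get_calibration takes no time and is no camera call; for the wrist camera it gives the pose at the moment of the call.
- workorder.hand_in(): hands the job in, once; it reports no verdict.
The state is a dict: "time_s": time; "joint_positions": joint angles; "qvel": joint speeds; "tau": joint torques, N m; "position": TCP position; "tcp_rot": TCP orientation; "force": force on the tool from outside, world axes, zero at the start; "moment": the same for the moment, N m; "opening": opening from 0.0 (shut) to 1.0 (fully open).
Only numpy, scipy, OpenCV 4.12 (cv2) and the standard library are available. Lean on these libraries where they do the work, as an engineer would, in place of code of your own. Each camera call takes 0.05 s, during which the arm holds its last target. There are 200 camera calls.

## Working session

There is one attempt and no reset: what is moved stays moved. The work goes in short steps, Python scripts to look and compute and a tool call to move; the robot and the scene stay as the last step left them, time stands still between calls to the robot, and variables do not carry over. Pictures are saved under pics/ and viewed, on a budget of 10 in all, crops included, one or two more only if the job needs it, and the job is handed in when it is done.

Besides the shell and the picture viewer there is one more tool, called after "Call:" as name(argument=value, ...) on one line, values as JSON. drive_tool: Moves the arm, as the interface text tells. Its arguments: {"type":"object","properties":{"commands":{"type":"array"}},"required":["commands"]}

```bash
mkdir -p pics; cat > h.py <<'E'
import numpy as np,cv2
from rig import bot,imaging,workorder
def cap(n):
    c=imaging.get_calibration(n);p,d=imaging.capture(n);np.savez(f'{n}.npz',p=p,d=d,K=c['mtx'],T=c['world_to_cam']);return p,d,c
def pts(n):
    z=np.load(f'{n}.npz');p,d,K,T=z['p'],z['d'],z['K'],z['T'];v,u=np.mgrid[:420,:560]
    c=np.stack([(u-K[0,2])/K[0,0]*d,(v-K[1,2])/K[1,1]*d,d],-1)
    return p,d,(c-T[:3,3])@T[:3,:3]
def ray(n,u,v,h):
    z=np.load(f'{n}.npz');K,T=z['K'],z['T'];r=T[:3,:3].T@np.linalg.solve(np.array(K),[u,v,1]);o=-T[:3,:3].T@T[:3,3]
    return o+r*(h-o[2])/r[2]
E
python3 - <<'E'
from h import *
s=bot.read_state();print(s['time_s'],s['position'],s['tcp_rot'],s['force'])
a=cap('top')[0];b=cap('side')[0]
for n in('top','side'):
    c=imaging.get_calibration(n);T=np.array(c['world_to_cam']);print(n,-T[:3,:3].T@T[:3,3],T[2,:3])
cv2.imwrite('pics/a.png',cv2.resize(a[...,::-1],(800,600)));cv2.imwrite('pics/b.png',cv2.resize(b[...,::-1],(800,600)))
E
```

```text
0.0 [ 0.2011338  -0.59102639  0.24357663] [[ 3.21934913e-01 -3.26878773e-04  9.46761747e-01]
 [-9.46759412e-01  2.13619077e-03  3.21934857e-01]
 [-2.12769737e-03 -9.99997665e-01  3.78238832e-04]] [-1.00307563  0.92777997  0.63550493]
top [0.53813506 0.03903773 0.74092472] [ 0.11703176 -0.02107499 -0.99290453]
side [ 0.44594556 -0.77825215  0.53631531] [ 0.19142759  0.84284597 -0.5029574 ]
```

View pics/a.png

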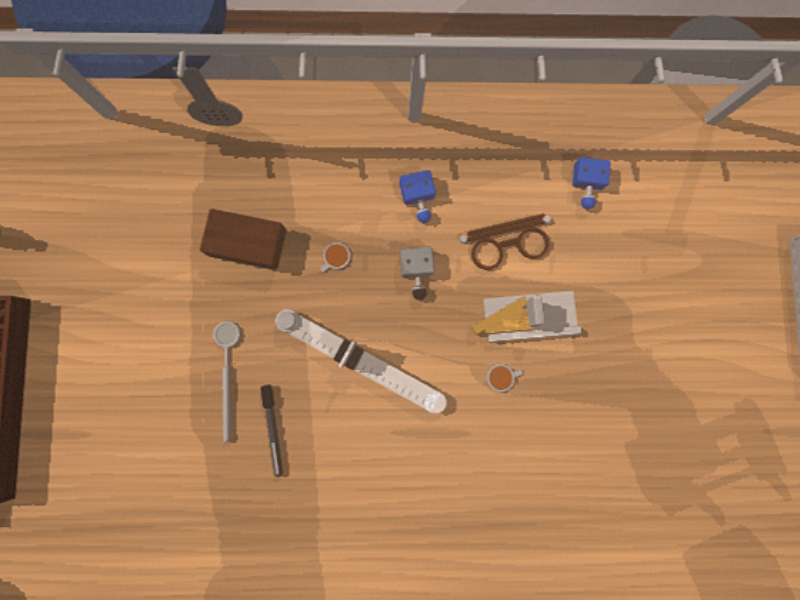

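View pics/b.png

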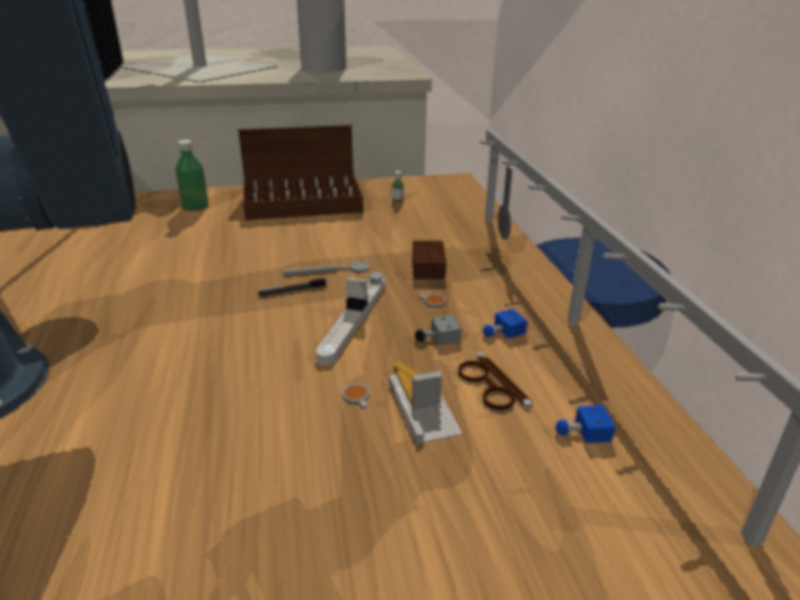

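Top view: pivot cap (288,321), rule free end (434,402), grey stop (417,262) with dark button (420,292), wedge tip (475,328), tab (537,310). The blue stops at (417,187) and (591,172) are decoys; only the grey one fits.

```bash
python3 - <<'E'
from h import *
p,d,P=pts('top');f=560/800
for nm,u,v,h in [('post',288,320,.026),('free',435,402,.016),('button',420,293,.012),('housing',417,262,.026),('tip',474,328,.017),('tab',536,310,.05),('gstrip',535,335,.014),('lensb',501,377,.005)]:
    u*=f;v*=f;print(nm,ray('top',u,v,h).round(4),P[int(v),int(u)].round(4))
# points by height: tab region & cap
m=(P[...,2]>.042)&(P[...,2]<.056)&(d>0);v,u=np.nonzero(m)
s=(abs(u-536*f)<30)&(abs(v-310*f)<30);q=P[v[s],u[s]]
print('tab',len(q),q.mean(0),cv2.minAreaRect(q[:,:2].astype(np.float32)*1000))
m=(P[...,2]>.022)&(P[...,2]<.032)&(d>0);v,u=np.nonzero(m)
s=(abs(u-288*f)<14)&(abs(v-320*f)<14);q=P[v[s],u[s]];print('cap',len(q),q.mean(0),cv2.minEnclosingCircle(q[:,:2].astype(np.float32)*1000))
s=(abs(u-417*f)<18)&(abs(v-262*f)<16);q=P[v[s],u[s]];print('house',len(q),q.mean(0),cv2.minAreaRect(q[:,:2].astype(np.float32)*1000))
print('z rng table',np.median(P[300:330,200:260,2]))
g=p[180:320,180:440][...,::-1];cv2.imwrite('pics/c.png',cv2.resize(g,None,fx=3,fy=3,interpolation=cv2.INTER_CUBIC))
E
```

```text
post [0.5988 0.1676 0.026 ] [0.5987 0.1685 0.0272]
free [ 0.4916 -0.026   0.016 ] [ 0.4923 -0.025   0.0162]
button [ 0.6369 -0.0072  0.012 ] [ 0.636  -0.0067  0.02  ]
housing [ 0.6768 -0.0025  0.026 ] [ 0.6773 -0.0007  0.0277]
tip [ 0.5891 -0.079   0.017 ] [ 0.5903 -0.0776  0.0163]
tab [ 0.6101 -0.1539  0.05  ] [ 0.6099 -0.153   0.0519]
gstrip [ 0.58   -0.1616  0.014 ] [ 0.5809 -0.1605  0.0146]
lensb [ 0.5239 -0.1163  0.005 ] [ 0.5256 -0.1152  0.0041]
tab 152 [ 0.61068184 -0.15654735  0.04956941] ((610.8123779296875, -157.48443603515625), (36.89759063720703, 12.472773551940918), 5.925917625427246)
cap 127 [0.59952924 0.17026277 0.02647212] ((599.8775634765625, 170.4853057861328), 11.853580474853516)
house 419 [ 0.67893433 -0.00261348  0.0263815 ] ((679.1808471679688, -2.7338180541992188), (36.1288948059082, 43.733707427978516), 5.206899642944336)
z rng table 0.0005676792314384602
```

View pics/c.png

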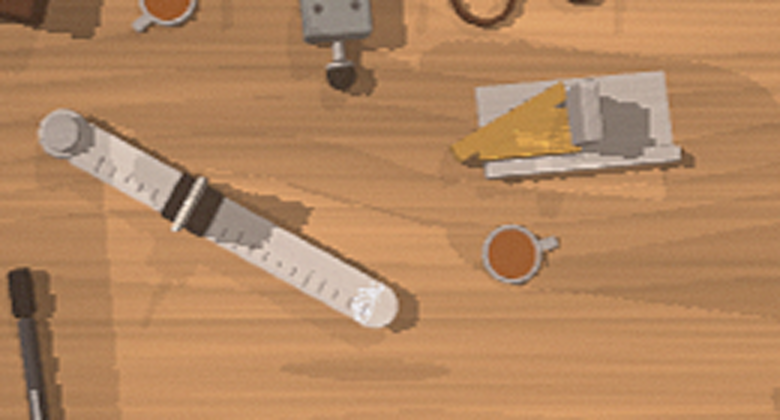

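```bash
cat >> h.py <<'E'
def plan(*wps,step=.04,ang=9.5):
    "wps: (x,y,z,yaw of tool z); prints rows from present pose"
    s=bot.read_state();p=np.array(s['position']);R=np.array(s['tcp_rot']);yw=np.degrees(np.arctan2(R[1,2],R[0,2]))
    print(s['time_s'],p.round(4),round(yw,2),np.array(s['force']).round(2))
    for w in wps:
        t=np.array(w[:3]);n=int(max(np.ceil(np.abs(t-p).max()/step-.01),np.ceil(np.linalg.norm(t-p)/step-.01),np.ceil(abs(w[3]-yw)/ang),1))
        for k in range(n):
            a=np.radians(yw+(w[3]-yw)*k/n);D=(t-p)/n
            x=np.array([np.sin(a),-np.cos(a),0]);z=np.array([np.cos(a),np.sin(a),0])
            print('{"dx":%.3f,"dy":%.3f,"dz":%.3f,"wy":%.4f,"grip":0},'%(D@x/.04,-D[2]/.04,D@z/.04,-(w[3]-yw)/n/90))
        p,yw=t,w[3];print('--')
E
python3 -c "
from h import *
plan((.463,.0226,.12,-28.7),(.463,.0226,.029,-28.7))"
```

```text
0.1 [ 0.2012 -0.5911  0.2437] 18.78 [0.06 0.88 0.36]
{"dx":-0.730,"dy":0.182,"dz":0.655,"wy":0.0310,"grip":0},
{"dx":-0.762,"dy":0.182,"dz":0.619,"wy":0.0310,"grip":0},
{"dx":-0.791,"dy":0.182,"dz":0.581,"wy":0.0310,"grip":0},
{"dx":-0.818,"dy":0.182,"dz":0.542,"wy":0.0310,"grip":0},
{"dx":-0.844,"dy":0.182,"dz":0.501,"wy":0.0310,"grip":0},
{"dx":-0.867,"dy":0.182,"dz":0.459,"wy":0.0310,"grip":0},
{"dx":-0.888,"dy":0.182,"dz":0.417,"wy":0.0310,"grip":0},
{"dx":-0.908,"dy":0.182,"dz":0.373,"wy":0.0310,"grip":0},
{"dx":-0.925,"dy":0.182,"dz":0.328,"wy":0.0310,"grip":0},
{"dx":-0.940,"dy":0.182,"dz":0.283,"wy":0.0310,"grip":0},
{"dx":-0.952,"dy":0.182,"dz":0.237,"wy":0.0310,"grip":0},
{"dx":-0.963,"dy":0.182,"dz":0.190,"wy":0.0310,"grip":0},
{"dx":-0.971,"dy":0.182,"dz":0.143,"wy":0.0310,"grip":0},
{"dx":-0.977,"dy":0.182,"dz":0.095,"wy":0.0310,"grip":0},
{"dx":-0.980,"dy":0.182,"dz":0.048,"wy":0.0310,"grip":0},
{"dx":-0.981,"dy":0.182,"dz":-0.000,"wy":0.0310,"grip":0},
{"dx":-0.980,"dy":0.182,"dz":-0.048,"wy":0.0310,"grip":0},
--
{"dx":0.000,"dy":0.758,"dz":0.000,"wy":-0.0000,"grip":0},
{"dx":0.000,"dy":0.758,"dz":0.000,"wy":-0.0000,"grip":0},
{"dx":0.000,"dy":0.758,"dz":0.000,"wy":-0.0000,"grip":0},
--
```

Call:
drive_tool(commands=[{"dx":-0.73,"dy":0.18,"dz":0.655,"wy":0.031,"grip":0},{"dx":-0.76,"dy":0.18,"dz":0.62,"wy":0.031,"grip":0},{"dx":-0.79,"dy":0.18,"dz":0.58,"wy":0.031,"grip":0},{"dx":-0.82,"dy":0.18,"dz":0.54,"wy":0.031,"grip":0},{"dx":-0.845,"dy":0.18,"dz":0.5,"wy":0.031,"grip":0},{"dx":-0.865,"dy":0.18,"dz":0.46,"wy":0.031,"grip":0},{"dx":-0.89,"dy":0.18,"dz":0.415,"wy":0.031,"grip":0},{"dx":-0.91,"dy":0.18,"dz":0.37,"wy":0.031,"grip":0}])

```text
schema error: expected keys dx, dy, dz, wx, wy, wz, grip
```

Call:
drive_tool(commands=[{"dx":-0.925,"dy":0.18,"dz":0.33,"wy":0.031,"grip":0},{"dx":-0.94,"dy":0.18,"dz":0.28,"wy":0.031,"grip":0},{"dx":-0.95,"dy":0.18,"dz":0.24,"wy":0.031,"grip":0},{"dx":-0.965,"dy":0.18,"dz":0.19,"wy":0.031,"grip":0},{"dx":-0.97,"dy":0.18,"dz":0.14,"wy":0.031,"grip":0},{"dx":-0.975,"dy":0.18,"dz":0.095,"wy":0.031,"grip":0},{"dx":-0.98,"dy":0.18,"dz":0.05,"wy":0.031,"grip":0},{"dx":-0.98,"dy":0.18,"dz":0,"wy":0.031,"grip":0}])

```text
schema error: expected keys dx, dy, dz, wx, wy, wz, grip
```

```bash
python3 -c "
from h import *
plan((.463,.0226,.12,-28.7),(.463,.0226,.029,-28.7))
a=cap('wrist')[0];cv2.imwrite('pics/d.png',a[...,::-1])
p,d,P=pts('wrist')
"
```

```text
0.1 [ 0.2012 -0.5911  0.2437] 18.78 [0.06 0.88 0.36]
{"dx":-0.730,"dy":0.182,"dz":0.655,"wy":0.0310,"grip":0},
{"dx":-0.762,"dy":0.182,"dz":0.619,"wy":0.0310,"grip":0},
{"dx":-0.791,"dy":0.182,"dz":0.581,"wy":0.0310,"grip":0},
{"dx":-0.818,"dy":0.182,"dz":0.542,"wy":0.0310,"grip":0},
{"dx":-0.844,"dy":0.182,"dz":0.501,"wy":0.0310,"grip":0},
{"dx":-0.867,"dy":0.182,"dz":0.459,"wy":0.0310,"grip":0},
{"dx":-0.888,"dy":0.182,"dz":0.417,"wy":0.0310,"grip":0},
{"dx":-0.908,"dy":0.182,"dz":0.373,"wy":0.0310,"grip":0},
{"dx":-0.925,"dy":0.182,"dz":0.328,"wy":0.0310,"grip":0},
{"dx":-0.940,"dy":0.182,"dz":0.283,"wy":0.0310,"grip":0},
{"dx":-0.952,"dy":0.182,"dz":0.237,"wy":0.0310,"grip":0},
{"dx":-0.963,"dy":0.182,"dz":0.190,"wy":0.0310,"grip":0},
{"dx":-0.971,"dy":0.182,"dz":0.143,"wy":0.0310,"grip":0},
{"dx":-0.977,"dy":0.182,"dz":0.095,"wy":0.0310,"grip":0},
{"dx":-0.980,"dy":0.182,"dz":0.048,"wy":0.0310,"grip":0},
{"dx":-0.981,"dy":0.182,"dz":-0.000,"wy":0.0310,"grip":0},
{"dx":-0.980,"dy":0.182,"dz":-0.048,"wy":0.0310,"grip":0},
--
{"dx":0.000,"dy":0.758,"dz":0.000,"wy":-0.0000,"grip":0},
{"dx":0.000,"dy":0.758,"dz":0.000,"wy":-0.0000,"grip":0},
{"dx":0.000,"dy":0.758,"dz":0.000,"wy":-0.0000,"grip":0},
--
```

View pics/d.png

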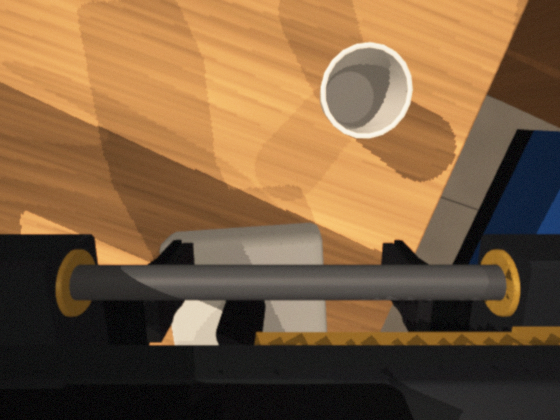

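The moves were refused because every key is required. The wrist view shows only a cup (365,90) and a block near the start, so the height stays constant over those.

Call:
drive_tool(commands=[{"dx":-0.73,"dy":0,"dz":0.655,"wx":0,"wy":0.031,"wz":0,"grip":0},{"dx":-0.76,"dy":0,"dz":0.62,"wx":0,"wy":0.031,"wz":0,"grip":0},{"dx":-0.79,"dy":0,"dz":0.58,"wx":0,"wy":0.031,"wz":0,"grip":0},{"dx":-0.82,"dy":0,"dz":0.54,"wx":0,"wy":0.031,"wz":0,"grip":0},{"dx":-0.845,"dy":0,"dz":0.5,"wx":0,"wy":0.031,"wz":0,"grip":0},{"dx":-0.865,"dy":0,"dz":0.46,"wx":0,"wy":0.031,"wz":0,"grip":0},{"dx":-0.89,"dy":0,"dz":0.415,"wx":0,"wy":0.031,"wz":0,"grip":0},{"dx":-0.91,"dy":0,"dz":0.37,"wx":0,"wy":0.031,"wz":0,"grip":0}])

```text
time_s: 1.15
position: [0.3244, -0.3015, 0.2445]
tcp_rot: [[-0.064, -0.0, 0.998], [-0.998, 0.0, -0.064], [-0.0, -1.0, -0.0]]
force: [0.8, 0.8, 0.4]
opening: 0.172
```

Call:
drive_tool(commands=[{"dx":-0.925,"dy":0.3,"dz":0.33,"wx":0,"wy":0.031,"wz":0,"grip":0},{"dx":-0.94,"dy":0.4,"dz":0.28,"wx":0,"wy":0.031,"wz":0,"grip":0},{"dx":-0.95,"dy":0.4,"dz":0.24,"wx":0,"wy":0.031,"wz":0,"grip":0},{"dx":-0.965,"dy":0.4,"dz":0.19,"wx":0,"wy":0.031,"wz":0,"grip":0},{"dx":-0.97,"dy":0.4,"dz":0.14,"wx":0,"wy":0.031,"wz":0,"grip":0},{"dx":-0.975,"dy":0.4,"dz":0.095,"wx":0,"wy":0.031,"wz":0,"grip":0},{"dx":-0.98,"dy":0.4,"dz":0.05,"wx":0,"wy":0.031,"wz":0,"grip":0},{"dx":-0.98,"dy":0.4,"dz":0,"wx":0,"wy":0.031,"wz":0,"grip":0}])

```text
time_s: 2.15
position: [0.4478, -0.0129, 0.12]
tcp_rot: [[-0.438, 0.0, 0.899], [-0.899, -0.0, -0.438], [-0.0, -1.0, 0.0]]
force: [-0.4, -1.4, -0.2]
opening: 0.008
```

```bash
python3 -c "
from h import *
print(bot.read_state()['opening'])
plan((.463,.0226,.12,-28.7),(.463,.0226,.029,-28.7))
a=cap('top')[0];cv2.imwrite('pics/e.png',a[...,::-1])
"
```

```text
0.007637055072741071
2.15 [ 0.4478 -0.0129  0.12  ] -25.95 [-0.36 -1.42 -0.15]
{"dx":-0.963,"dy":-0.000,"dz":-0.046,"wy":0.0305,"grip":0},
--
{"dx":0.000,"dy":0.758,"dz":0.000,"wy":-0.0000,"grip":0},
{"dx":0.000,"dy":0.758,"dz":0.000,"wy":-0.0000,"grip":0},
{"dx":0.000,"dy":0.758,"dz":0.000,"wy":-0.0000,"grip":0},
--
```

View pics/e.png

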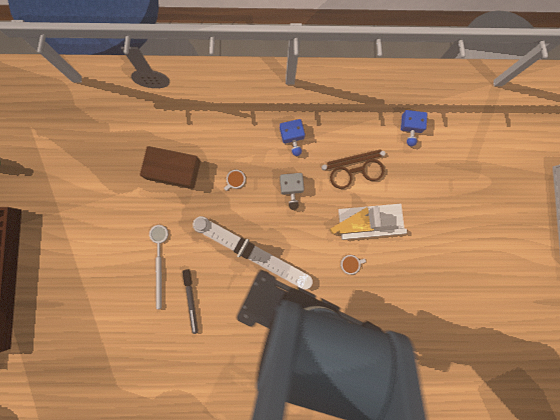

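Picture: the gripper body's long side lies parallel to the rule, behind it (corner at 265,300), nothing disturbed. Now down beside the rule.

Call:
drive_tool(commands=[{"dx":-0.96,"dy":0,"dz":-0.05,"wx":0,"wy":0.03,"wz":0,"grip":0},{"dx":0,"dy":0.76,"dz":0,"wx":0,"wy":0,"wz":0,"grip":0},{"dx":0,"dy":0.76,"dz":0,"wx":0,"wy":0,"wz":0,"grip":0},{"dx":0,"dy":0.76,"dz":0,"wx":0,"wy":0,"wz":0,"grip":0},{"dx":0,"dy":0,"dz":0,"wx":0,"wy":0,"wz":0,"grip":0},{"dx":0,"dy":0,"dz":0,"wx":0,"wy":0,"wz":0,"grip":0}])

```text
time_s: 2.95
position: [0.4625, 0.0212, 0.0299]
tcp_rot: [[-0.478, 0.001, 0.878], [-0.878, -0.0, -0.478], [-0.0, -1.0, 0.001]]
force: [-0.4, -0.2, -0.5]
opening: 0.008
```

```bash
python3 - <<'E'
from h import *
# arc waypoints: finger centre at 195 along, offset -(14+10) from bar axis
O=np.array([.5995,.1703])
def w(a,off=.024):
    r=np.radians(a);u=np.array([np.sin(r),-np.cos(r)]);v=np.array([np.cos(r),np.sin(r)]);p=O+.195*u-off*v
    return (p[0],p[1],.029,a)
plan(w(-28.7),w(-22),w(-15),w(-10),w(-5),w(-1),step=.009)
E
```

```text
2.95 [0.4625 0.0212 0.0299] -28.56 [-0.37 -0.18 -0.49]
{"dx":-0.012,"dy":0.007,"dz":0.205,"wy":0.0005,"grip":0},
{"dx":-0.012,"dy":0.007,"dz":0.205,"wy":0.0005,"grip":0},
{"dx":-0.013,"dy":0.007,"dz":0.205,"wy":0.0005,"grip":0},
--
{"dx":0.012,"dy":-0.000,"dz":0.191,"wy":-0.0248,"grip":0},
{"dx":0.020,"dy":-0.000,"dz":0.190,"wy":-0.0248,"grip":0},
{"dx":0.027,"dy":-0.000,"dz":0.189,"wy":-0.0248,"grip":0},
--
{"dx":0.012,"dy":-0.000,"dz":0.200,"wy":-0.0259,"grip":0},
{"dx":0.020,"dy":-0.000,"dz":0.199,"wy":-0.0259,"grip":0},
{"dx":0.028,"dy":-0.000,"dz":0.198,"wy":-0.0259,"grip":0},
--
{"dx":0.017,"dy":-0.000,"dz":0.214,"wy":-0.0278,"grip":0},
{"dx":0.026,"dy":-0.000,"dz":0.213,"wy":-0.0278,"grip":0},
--
{"dx":0.017,"dy":-0.000,"dz":0.214,"wy":-0.0278,"grip":0},
{"dx":0.026,"dy":-0.000,"dz":0.213,"wy":-0.0278,"grip":0},
--
{"dx":0.015,"dy":-0.000,"dz":0.171,"wy":-0.0222,"grip":0},
{"dx":0.021,"dy":-0.000,"dz":0.170,"wy":-0.0222,"grip":0},
--
```

Call:
drive_tool(commands=[{"dx":-0.01,"dy":0.01,"dz":0.205,"wx":0,"wy":0,"wz":0,"grip":0},{"dx":-0.01,"dy":0,"dz":0.205,"wx":0,"wy":0,"wz":0,"grip":0},{"dx":-0.01,"dy":0,"dz":0.205,"wx":0,"wy":0,"wz":0,"grip":0},{"dx":0.01,"dy":0,"dz":0.19,"wx":0,"wy":-0.025,"wz":0,"grip":0},{"dx":0.02,"dy":0,"dz":0.19,"wx":0,"wy":-0.025,"wz":0,"grip":0},{"dx":0.03,"dy":0,"dz":0.19,"wx":0,"wy":-0.025,"wz":0,"grip":0}])

```text
time_s: 3.7
position: [0.5033, -0.0015, 0.0291]
tcp_rot: [[-0.37, -0.002, 0.929], [-0.929, 0.001, -0.37], [0.0, -1.0, -0.002]]
force: [-1.2, 0.5, 1.7]
opening: 0.004
```

Call:
drive_tool(commands=[{"dx":0.01,"dy":0,"dz":0.2,"wx":0,"wy":-0.026,"wz":0,"grip":0},{"dx":0.02,"dy":0,"dz":0.2,"wx":0,"wy":-0.026,"wz":0,"grip":0},{"dx":0.03,"dy":0,"dz":0.2,"wx":0,"wy":-0.026,"wz":0,"grip":0},{"dx":0.015,"dy":0,"dz":0.215,"wx":0,"wy":-0.028,"wz":0,"grip":0},{"dx":0.025,"dy":0,"dz":0.215,"wx":0,"wy":-0.028,"wz":0,"grip":0}])

```text
time_s: 4.32
position: [0.5416, -0.0175, 0.0291]
tcp_rot: [[-0.168, -0.002, 0.986], [-0.986, 0.0, -0.168], [-0.0, -1.0, -0.002]]
force: [-1.3, 1.3, 1.6]
opening: 0.005
```

```bash
cat >> h.py <<'E'
O=np.array([.5995,.1703])
def w(a,off=.024,z=.029):
    r=np.radians(a);u=np.array([np.sin(r),-np.cos(r)]);v=np.array([np.cos(r),np.sin(r)]);p=O+.195*u-off*v
    return (p[0],p[1],z,a)
E
python3 - <<'E'
from h import *
plan(w(-5),w(0),w(2),step=.008)
a=cap('top')[0];cv2.imwrite('pics/f.png',cv2.resize(a[150:330,170:430,::-1],None,fx=3,fy=3))
p,d,P=pts('top')
E
```

```text
4.325 [ 0.5416 -0.0175  0.0291] -9.67 [-1.32  1.35  1.58]
{"dx":0.012,"dy":0.001,"dz":0.146,"wy":-0.0173,"grip":0},
{"dx":0.016,"dy":0.001,"dz":0.146,"wy":-0.0173,"grip":0},
{"dx":0.020,"dy":0.001,"dz":0.145,"wy":-0.0173,"grip":0},
--
{"dx":0.011,"dy":-0.000,"dz":0.142,"wy":-0.0185,"grip":0},
{"dx":0.015,"dy":-0.000,"dz":0.142,"wy":-0.0185,"grip":0},
{"dx":0.020,"dy":-0.000,"dz":0.141,"wy":-0.0185,"grip":0},
--
{"dx":0.018,"dy":-0.000,"dz":0.171,"wy":-0.0222,"grip":0},
--
```

View pics/f.png

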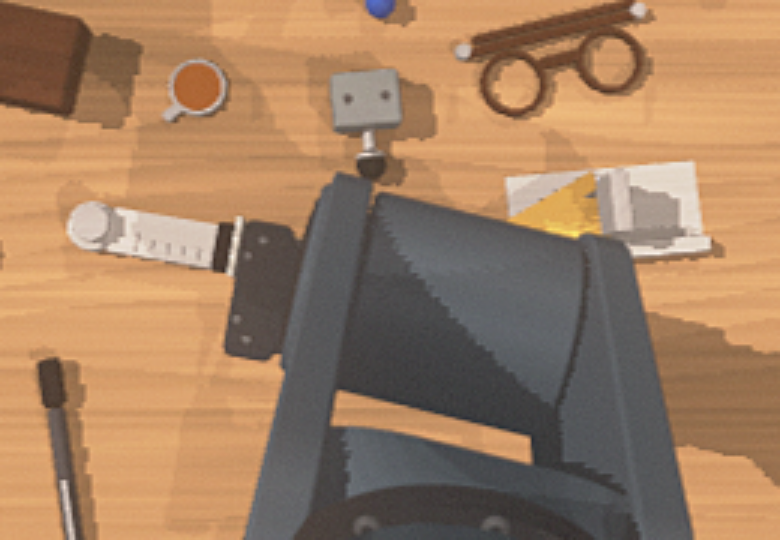

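The rule (cap 95,225; plate 237,245) has swung with the finger; the button (370,163) is next and the keeper is still back.

Call:
drive_tool(commands=[{"dx":0.012,"dy":0,"dz":0.145,"wx":0,"wy":-0.017,"wz":0,"grip":0},{"dx":0.016,"dy":0,"dz":0.145,"wx":0,"wy":-0.017,"wz":0,"grip":0},{"dx":0.02,"dy":0,"dz":0.145,"wx":0,"wy":-0.017,"wz":0,"grip":0},{"dx":0.011,"dy":0,"dz":0.14,"wx":0,"wy":-0.0185,"wz":0,"grip":0},{"dx":0.015,"dy":0,"dz":0.14,"wx":0,"wy":-0.0185,"wz":0,"grip":0},{"dx":0.02,"dy":0,"dz":0.08,"wx":0,"wy":-0.0185,"wz":0,"grip":0},{"dx":0,"dy":0,"dz":0,"wx":0,"wy":0,"wz":0,"grip":0}])

```text
time_s: 5.25
position: [0.5741, -0.0248, 0.029]
tcp_rot: [[-0.003, 0.002, 1.0], [-1.0, -0.0, -0.003], [0.0, -1.0, 0.002]]
force: [0.7, -0.3, 0.1]
opening: 0.006
```

```bash
python3 - <<'E'
from h import *
plan(w(1),w(4),w(6),step=.002)
E
```

```text
5.25 [ 0.5741 -0.0248  0.029 ] -0.15 [ 0.75 -0.28  0.07]
{"dx":0.003,"dy":-0.000,"dz":0.040,"wy":-0.0043,"grip":0},
{"dx":0.003,"dy":-0.000,"dz":0.040,"wy":-0.0043,"grip":0},
{"dx":0.003,"dy":-0.000,"dz":0.040,"wy":-0.0043,"grip":0},
--
{"dx":0.004,"dy":-0.000,"dz":0.043,"wy":-0.0056,"grip":0},
{"dx":0.004,"dy":-0.000,"dz":0.043,"wy":-0.0056,"grip":0},
{"dx":0.005,"dy":-0.000,"dz":0.043,"wy":-0.0056,"grip":0},
{"dx":0.005,"dy":-0.000,"dz":0.043,"wy":-0.0056,"grip":0},
{"dx":0.006,"dy":-0.000,"dz":0.042,"wy":-0.0056,"grip":0},
{"dx":0.006,"dy":-0.000,"dz":0.042,"wy":-0.0056,"grip":0},
--
{"dx":0.004,"dy":-0.000,"dz":0.043,"wy":-0.0056,"grip":0},
{"dx":0.005,"dy":-0.000,"dz":0.043,"wy":-0.0056,"grip":0},
{"dx":0.005,"dy":-0.000,"dz":0.043,"wy":-0.0056,"grip":0},
{"dx":0.006,"dy":-0.000,"dz":0.042,"wy":-0.0056,"grip":0},
--
```

Call:
drive_tool(commands=[{"dx":0.003,"dy":0,"dz":0.04,"wx":0,"wy":-0.005,"wz":0,"grip":0},{"dx":0.003,"dy":0,"dz":0.04,"wx":0,"wy":-0.005,"wz":0,"grip":0},{"dx":0.003,"dy":0,"dz":0.04,"wx":0,"wy":-0.005,"wz":0,"grip":0},{"dx":0.003,"dy":0,"dz":0.03,"wx":0,"wy":-0.005,"wz":0,"grip":0},{"dx":0,"dy":0,"dz":0,"wx":0,"wy":0,"wz":0,"grip":0}])

```text
time_s: 5.88
position: [0.5796, -0.025, 0.0289]
tcp_rot: [[0.029, 0.001, 1.0], [-1.0, -0.0, 0.029], [0.0, -1.0, 0.001]]
force: [-0.6, -0.7, -0.4]
opening: 0.008
```

Call:
drive_tool(commands=[{"dx":0.002,"dy":0,"dz":0.0125,"wx":0,"wy":-0.002,"wz":0,"grip":0},{"dx":0.002,"dy":0,"dz":0.0125,"wx":0,"wy":-0.002,"wz":0,"grip":0},{"dx":0.002,"dy":0,"dz":0.0125,"wx":0,"wy":-0.002,"wz":0,"grip":0},{"dx":0,"dy":0,"dz":0,"wx":0,"wy":0,"wz":0,"grip":0}])

```text
time_s: 6.38
position: [0.5807, -0.0252, 0.029]
tcp_rot: [[0.038, 0.0, 0.999], [-0.999, 0.0, 0.038], [-0.0, -1.0, 0.0]]
force: [-1.6, 0.7, -0.4]
opening: 0.005
```

Call:
drive_tool(commands=[{"dx":0.002,"dy":0,"dz":0.0125,"wx":0,"wy":-0.002,"wz":0,"grip":0},{"dx":0.002,"dy":0,"dz":0.0125,"wx":0,"wy":-0.002,"wz":0,"grip":0},{"dx":0,"dy":0,"dz":0,"wx":0,"wy":0,"wz":0,"grip":0}])

```text
time_s: 6.75
position: [0.5818, -0.0253, 0.029]
tcp_rot: [[0.044, 0.0, 0.999], [-0.999, -0.0, 0.044], [0.0, -1.0, 0.0]]
force: [-1.2, 0.9, 0.2]
opening: 0.008
```

Call:
drive_tool(commands=[{"dx":0.002,"dy":0,"dz":0.0125,"wx":0,"wy":-0.003,"wz":0,"grip":0},{"dx":0.002,"dy":0,"dz":0.0125,"wx":0,"wy":-0.003,"wz":0,"grip":0},{"dx":0.002,"dy":0,"dz":0.0125,"wx":0,"wy":-0.003,"wz":0,"grip":0},{"dx":0,"dy":0,"dz":0,"wx":0,"wy":0,"wz":0,"grip":0}])

```text
time_s: 7.25
position: [0.5834, -0.0255, 0.029]
tcp_rot: [[0.058, 0.0, 0.998], [-0.998, -0.0, 0.058], [0.0, -1.0, 0.0]]
force: [0.4, -0.0, -1.6]
opening: 0.009
```

Call:
drive_tool(commands=[{"dx":0.002,"dy":0,"dz":0.0125,"wx":0,"wy":-0.003,"wz":0,"grip":0},{"dx":0.002,"dy":0,"dz":0.0125,"wx":0,"wy":-0.003,"wz":0,"grip":0},{"dx":0,"dy":0,"dz":0,"wx":0,"wy":0,"wz":0,"grip":0}])

```text
time_s: 7.62
position: [0.5844, -0.0256, 0.029]
tcp_rot: [[0.068, 0.0, 0.998], [-0.998, -0.0, 0.068], [0.0, -1.0, 0.0]]
force: [-0.9, 0.1, 0.3]
opening: 0.006
```

```bash
python3 - <<'E'
from h import *
plan(w(4))
E
```

```text
7.625 [ 0.5844 -0.0256  0.029 ] 3.89 [-0.89  0.14  0.32]
{"dx":0.016,"dy":-0.001,"dz":0.119,"wy":-0.0012,"grip":0},
--
```

Call:
drive_tool(commands=[{"dx":0.001,"dy":0,"dz":0.0125,"wx":0,"wy":-0.001,"wz":0,"grip":0},{"dx":0.001,"dy":0,"dz":0.0125,"wx":0,"wy":-0.001,"wz":0,"grip":0},{"dx":0,"dy":0,"dz":0,"wx":0,"wy":0,"wz":0,"grip":0}])

```text
time_s: 8.0
position: [0.5853, -0.0256, 0.029]
tcp_rot: [[0.071, 0.0, 0.997], [-0.997, -0.0, 0.071], [0.0, -1.0, 0.0]]
force: [-1.7, -0.8, -0.2]
opening: 0.004
```

Call:
drive_tool(commands=[{"dx":0.001,"dy":0,"dz":0.0125,"wx":0,"wy":-0.001,"wz":0,"grip":0},{"dx":0.001,"dy":0,"dz":0.0125,"wx":0,"wy":-0.001,"wz":0,"grip":0},{"dx":0,"dy":0,"dz":0,"wx":0,"wy":0,"wz":0,"grip":0}])

```text
time_s: 8.38
position: [0.5863, -0.0256, 0.029]
tcp_rot: [[0.074, 0.0, 0.997], [-0.997, -0.0, 0.074], [0.0, -1.0, 0.0]]
force: [-0.2, 0.2, -0.2]
opening: 0.003
```

Call:
drive_tool(commands=[{"dx":0.001,"dy":0,"dz":0.0125,"wx":0,"wy":-0.001,"wz":0,"grip":0},{"dx":0,"dy":0,"dz":0,"wx":0,"wy":0,"wz":0,"grip":0}])

```text
time_s: 8.62
position: [0.5868, -0.0256, 0.0289]
tcp_rot: [[0.076, 0.0, 0.997], [-0.997, -0.0, 0.076], [0.0, -1.0, 0.0]]
force: [-0.5, -0.4, -0.1]
opening: 0.006
```

Call:
drive_tool(commands=[{"dx":0.001,"dy":0,"dz":0.0125,"wx":0,"wy":-0.001,"wz":0,"grip":0},{"dx":0.001,"dy":0,"dz":0.0125,"wx":0,"wy":-0.001,"wz":0,"grip":0},{"dx":0,"dy":0,"dz":0,"wx":0,"wy":0,"wz":0,"grip":0}])

```text
time_s: 9.0
position: [0.5879, -0.0256, 0.0289]
tcp_rot: [[0.079, 0.0, 0.997], [-0.997, -0.0, 0.079], [0.0, -1.0, 0.0]]
force: [-0.2, -0.3, 0.2]
opening: 0.006
```

Call:
drive_tool(commands=[{"dx":0.001,"dy":0,"dz":0.0125,"wx":0,"wy":-0.001,"wz":0,"grip":0},{"dx":0,"dy":0,"dz":0,"wx":0,"wy":0,"wz":0,"grip":0}])

```text
time_s: 9.25
position: [0.5883, -0.0256, 0.029]
tcp_rot: [[0.08, 0.0, 0.997], [-0.997, -0.0, 0.08], [0.0, -1.0, 0.0]]
force: [-0.3, 0.1, 0.3]
opening: 0.004
```

Call:
drive_tool(commands=[{"dx":0.001,"dy":0,"dz":0.0125,"wx":0,"wy":-0.001,"wz":0,"grip":0},{"dx":0.001,"dy":0,"dz":0.0125,"wx":0,"wy":-0.001,"wz":0,"grip":0},{"dx":0,"dy":0,"dz":0,"wx":0,"wy":0,"wz":0,"grip":0}])

```text
time_s: 9.62
position: [0.5894, -0.0257, 0.029]
tcp_rot: [[0.083, 0.0, 0.997], [-0.997, -0.0, 0.083], [0.0, -1.0, 0.0]]
force: [-1.8, 0.0, -0.3]
opening: 0.01
```

Call:
drive_tool(commands=[{"dx":0.001,"dy":0,"dz":0.0125,"wx":0,"wy":-0.001,"wz":0,"grip":0},{"dx":0.001,"dy":0,"dz":0.0125,"wx":0,"wy":-0.001,"wz":0,"grip":0},{"dx":0,"dy":0,"dz":0,"wx":0,"wy":0,"wz":0,"grip":0}])

```text
time_s: 10.0
position: [0.5904, -0.0257, 0.029]
tcp_rot: [[0.087, 0.0, 0.996], [-0.996, -0.0, 0.087], [0.0, -1.0, 0.0]]
force: [-1.0, -1.0, -0.0]
opening: 0.001
```

Call:
drive_tool(commands=[{"dx":0.001,"dy":0,"dz":0.0125,"wx":0,"wy":-0.001,"wz":0,"grip":0},{"dx":0,"dy":0,"dz":0,"wx":0,"wy":0,"wz":0,"grip":0}])

```text
time_s: 10.25
position: [0.5908, -0.0257, 0.029]
tcp_rot: [[0.088, 0.0, 0.996], [-0.996, -0.0, 0.088], [0.0, -1.0, 0.0]]
force: [-1.3, -0.8, 0.2]
opening: 0.007
```

Call:
drive_tool(commands=[{"dx":0.001,"dy":0,"dz":0.0125,"wx":0,"wy":-0.001,"wz":0,"grip":0},{"dx":0.001,"dy":0,"dz":0.0125,"wx":0,"wy":-0.001,"wz":0,"grip":0},{"dx":0,"dy":0,"dz":0,"wx":0,"wy":0,"wz":0,"grip":0}])

```text
time_s: 10.62
position: [0.5919, -0.0256, 0.0289]
tcp_rot: [[0.091, 0.0, 0.996], [-0.996, -0.0, 0.091], [0.0, -1.0, 0.0]]
force: [0.1, -0.8, -0.2]
opening: 0.003
```

Call:
drive_tool(commands=[{"dx":0.001,"dy":0,"dz":0.0125,"wx":0,"wy":-0.001,"wz":0,"grip":0},{"dx":0.001,"dy":0,"dz":0.0125,"wx":0,"wy":-0.001,"wz":0,"grip":0},{"dx":0,"dy":0,"dz":0,"wx":0,"wy":0,"wz":0,"grip":0}])

```text
time_s: 11.0
position: [0.5922, -0.0256, 0.029]
tcp_rot: [[0.094, -0.001, 0.996], [-0.996, 0.0, 0.094], [-0.0, -1.0, -0.001]]
force: [-2.6, -0.9, 1.2]
opening: 0.007
```

```bash
python3 - <<'E'
from h import *
plan(w(5.2))
cap('side')
cv2.imwrite('pics/g.png',cv2.resize(np.load('side.npz')['p'][180:320,200:380,::-1],None,fx=4,fy=4,interpolation=cv2.INTER_CUBIC))
E
```

```text
11.0 [ 0.5922 -0.0256  0.029 ] 5.42 [-2.59 -0.89  1.23]
{"dx":0.014,"dy":-0.001,"dz":0.027,"wy":0.0025,"grip":0},
--
```

View pics/g.png

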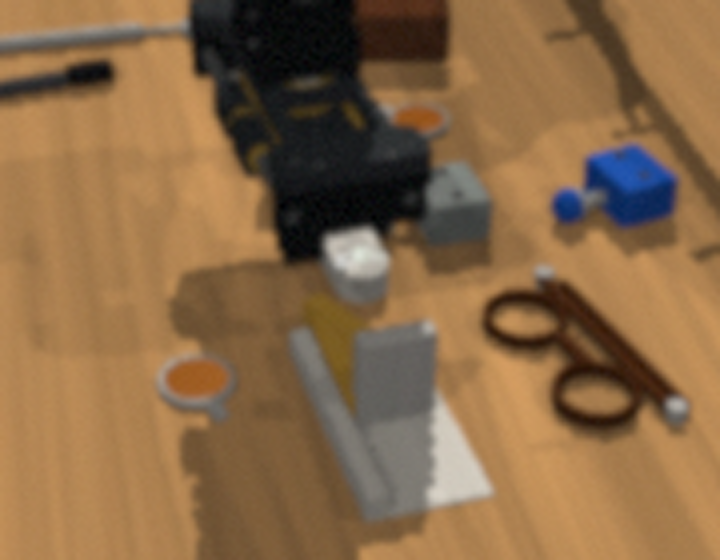

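The picture shows the rule end (358,265) lying against the stop side, with the wedge tip (320,305) still clear. The position lag and rising force suggest first contact, so I'll continue gently.

Call:
drive_tool(commands=[{"dx":0.001,"dy":0,"dz":0.0125,"wx":0,"wy":0,"wz":0,"grip":0},{"dx":0,"dy":0,"dz":0,"wx":0,"wy":0,"wz":0,"grip":0}])

```text
time_s: 11.3
position: [0.5924, -0.0256, 0.0289]
tcp_rot: [[0.095, -0.002, 0.996], [-0.996, 0.0, 0.095], [-0.0, -1.0, -0.002]]
force: [-4.8, -2.4, 2.6]
opening: 0.005
```

Call:
drive_tool(commands=[{"dx":0.001,"dy":0,"dz":0.0125,"wx":0,"wy":0,"wz":0,"grip":0},{"dx":0,"dy":0,"dz":0,"wx":0,"wy":0,"wz":0,"grip":0},{"dx":0,"dy":0,"dz":0,"wx":0,"wy":0,"wz":0,"grip":0}])

```text
time_s: 11.68
position: [0.5926, -0.0256, 0.0289]
tcp_rot: [[0.095, -0.002, 0.996], [-0.996, 0.0, 0.095], [-0.0, -1.0, -0.002]]
force: [-5.3, -2.7, 5.0]
opening: 0.003
```

Call:
drive_tool(commands=[{"dx":0,"dy":0,"dz":0.0125,"wx":0,"wy":0,"wz":0,"grip":0},{"dx":0,"dy":0,"dz":0.0125,"wx":0,"wy":0,"wz":0,"grip":0},{"dx":0,"dy":0,"dz":0,"wx":0,"wy":0,"wz":0,"grip":0},{"dx":0,"dy":0,"dz":0,"wx":0,"wy":0,"wz":0,"grip":0}])

```text
time_s: 12.18
position: [0.5928, -0.0255, 0.0289]
tcp_rot: [[0.095, -0.004, 0.995], [-0.995, 0.0, 0.095], [-0.001, -1.0, -0.004]]
force: [-6.6, -2.8, 4.8]
opening: 0.006
```

```bash
python3 - <<'E'
from h import *
plan(w(5.2))
E
```

```text
12.175 [ 0.5928 -0.0255  0.0289] 5.44 [-6.57 -2.78  4.77]
{"dx":0.014,"dy":-0.003,"dz":0.011,"wy":0.0027,"grip":0},
--
```

The button gives at about 7 N. Next: back off, lift, and go behind the tab.

Call:
drive_tool(commands=[{"dx":0,"dy":0,"dz":-0.1,"wx":0,"wy":0,"wz":0,"grip":0},{"dx":0,"dy":0,"dz":-0.3,"wx":0,"wy":0,"wz":0,"grip":0},{"dx":0,"dy":0,"dz":-0.4,"wx":0,"wy":0,"wz":0,"grip":0},{"dx":0,"dy":-0.7,"dz":0,"wx":0,"wy":0,"wz":0,"grip":0},{"dx":0,"dy":-0.8,"dz":0,"wx":0,"wy":0,"wz":0,"grip":0},{"dx":0,"dy":-0.7,"dz":0,"wx":0,"wy":0,"wz":0,"grip":0},{"dx":0,"dy":0,"dz":0,"wx":0,"wy":0,"wz":0,"grip":0}])

```text
time_s: 13.05
position: [0.5648, -0.0288, 0.1191]
tcp_rot: [[0.094, 0.007, 0.996], [-0.996, -0.001, 0.094], [0.002, -1.0, 0.007]]
force: [-0.0, -0.1, 0.2]
opening: 0.004
```

```bash
python3 - <<'E'
from h import *
plan((.614,-.196,.115,5.2),(.614,-.196,.047,5.2))
E
```

```text
13.05 [ 0.5648 -0.0288  0.1191] 5.41 [-0.01 -0.07  0.15]
{"dx":0.856,"dy":0.020,"dz":0.166,"wy":0.0005,"grip":0},
{"dx":0.856,"dy":0.020,"dz":0.167,"wy":0.0005,"grip":0},
{"dx":0.855,"dy":0.020,"dz":0.167,"wy":0.0005,"grip":0},
{"dx":0.855,"dy":0.020,"dz":0.168,"wy":0.0005,"grip":0},
{"dx":0.855,"dy":0.020,"dz":0.169,"wy":0.0005,"grip":0},
--
{"dx":0.000,"dy":0.850,"dz":0.000,"wy":-0.0000,"grip":0},
{"dx":0.000,"dy":0.850,"dz":0.000,"wy":-0.0000,"grip":0},
--
```

Call:
drive_tool(commands=[{"dx":0.855,"dy":0.02,"dz":0.17,"wx":0,"wy":0,"wz":0,"grip":0},{"dx":0.855,"dy":0.02,"dz":0.17,"wx":0,"wy":0,"wz":0,"grip":0},{"dx":0.855,"dy":0.02,"dz":0.17,"wx":0,"wy":0,"wz":0,"grip":0},{"dx":0.855,"dy":0.02,"dz":0.17,"wx":0,"wy":0,"wz":0,"grip":0},{"dx":0.855,"dy":0.02,"dz":0.17,"wx":0,"wy":0.002,"wz":0,"grip":0},{"dx":0,"dy":0,"dz":0,"wx":0,"wy":0,"wz":0,"grip":0}])

```text
time_s: 13.8
position: [0.6134, -0.1981, 0.1115]
tcp_rot: [[0.088, 0.001, 0.996], [-0.996, -0.001, 0.088], [0.001, -1.0, 0.001]]
force: [-0.4, 0.2, -0.1]
opening: 0.006
```

```bash
python3 - <<'E'
from h import *
plan((.614,-.196,.047,5.2))
a=cap('top')[0];cap('side')
cv2.imwrite('pics/i.png',cv2.resize(a[130:310,170:430,::-1],None,fx=3,fy=3))
E
```

```text
13.8 [ 0.6134 -0.1981  0.1115] 5.05 [-0.43  0.17 -0.11]
{"dx":-0.026,"dy":0.806,"dz":0.010,"wy":-0.0008,"grip":0},
{"dx":-0.026,"dy":0.806,"dz":0.010,"wy":-0.0008,"grip":0},
--
```

View pics/i.png

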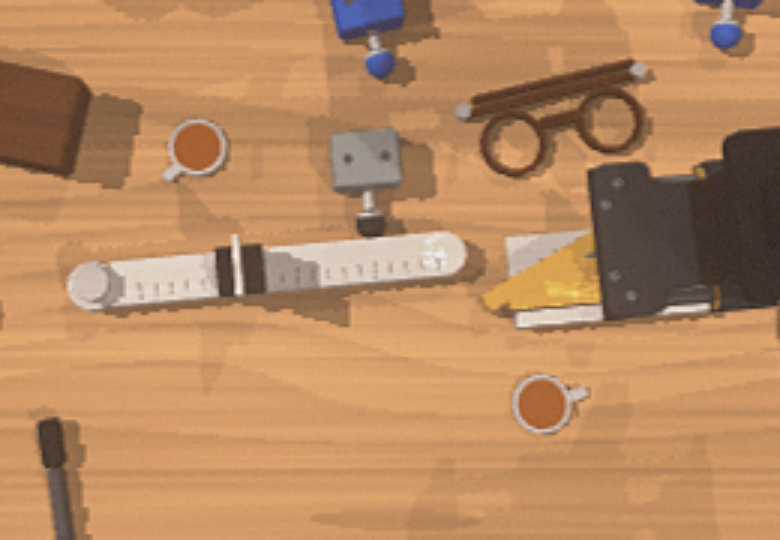

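The rule lies along the home line touching the button (370,222); the wedge tip (490,303) is robot-side of the rule's end (462,255). Descending behind the tab.

Call:
drive_tool(commands=[{"dx":-0.03,"dy":0.8,"dz":0.01,"wx":0,"wy":-0.001,"wz":0,"grip":0},{"dx":-0.03,"dy":0.8,"dz":0.01,"wx":0,"wy":0,"wz":0,"grip":0},{"dx":-0.1,"dy":0,"dz":0,"wx":0,"wy":0,"wz":0,"grip":0},{"dx":-0.1,"dy":0,"dz":0,"wx":0,"wy":0,"wz":0,"grip":0},{"dx":0,"dy":0,"dz":0,"wx":0,"wy":0,"wz":0,"grip":0}])

```text
time_s: 14.52
position: [0.6135, -0.1846, 0.0504]
tcp_rot: [[0.094, 0.002, 0.996], [-0.996, -0.001, 0.094], [0.001, -1.0, 0.002]]
force: [-1.3, 0.5, 0.5]
opening: 0.006
```

Call:
drive_tool(commands=[{"dx":-0.1,"dy":0,"dz":0,"wx":0,"wy":0,"wz":0,"grip":0},{"dx":-0.1,"dy":0,"dz":0,"wx":0,"wy":0,"wz":0,"grip":0},{"dx":-0.1,"dy":0,"dz":0,"wx":0,"wy":0,"wz":0,"grip":0},{"dx":-0.1,"dy":0,"dz":0,"wx":0,"wy":0,"wz":0,"grip":0}])

```text
time_s: 15.02
position: [0.6113, -0.1695, 0.0492]
tcp_rot: [[0.093, 0.0, 0.996], [-0.996, -0.001, 0.093], [0.001, -1.0, 0.0]]
force: [-0.9, -2.3, 0.8]
opening: 0.004
```

Call:
drive_tool(commands=[{"dx":-0.1,"dy":0,"dz":0,"wx":0,"wy":0,"wz":0,"grip":0},{"dx":-0.1,"dy":0,"dz":0,"wx":0,"wy":0,"wz":0,"grip":0},{"dx":-0.1,"dy":0,"dz":0,"wx":0,"wy":0,"wz":0,"grip":0},{"dx":-0.1,"dy":0,"dz":0,"wx":0,"wy":0,"wz":0,"grip":0}])

```text
time_s: 15.52
position: [0.6099, -0.1531, 0.0491]
tcp_rot: [[0.093, 0.0, 0.996], [-0.996, -0.0, 0.093], [0.0, -1.0, 0.0]]
force: [0.3, -3.0, 1.2]
opening: 0.008
```

```bash
python3 - <<'E'
from h import *
plan((.614,-.196,.047,5.2),step=1)
a=cap('top')[0]
cv2.imwrite('pics/j.png',cv2.resize(a[130:310,170:430,::-1],None,fx=3,fy=3))
E
```

```text
15.525 [ 0.6099 -0.1531  0.0491] 5.33 [ 0.32 -3.04  1.23]
{"dx":1.078,"dy":0.053,"dz":0.003,"wy":0.0015,"grip":0},
--
```

View pics/j.png

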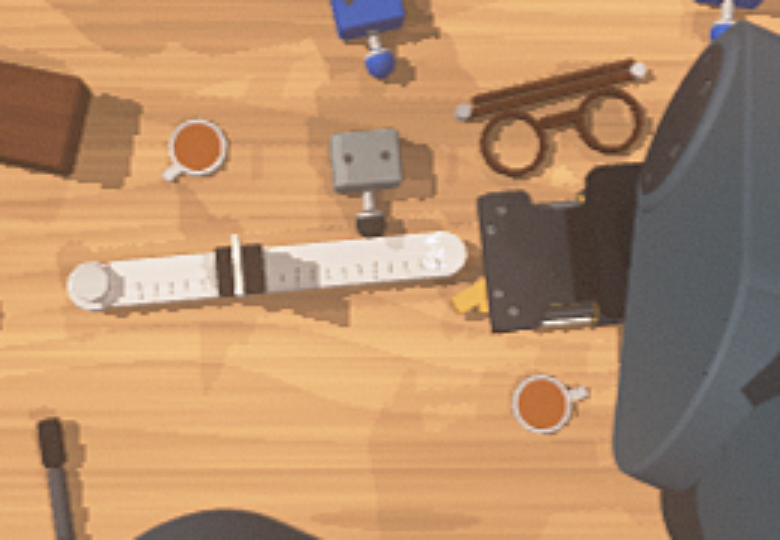

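Tab is being pushed at about 3 N; the wedge tip has moved from (490,303) to (455,305).

Call:
drive_tool(commands=[{"dx":-0.1,"dy":0,"dz":0,"wx":0,"wy":0,"wz":0,"grip":0},{"dx":-0.1,"dy":0,"dz":0,"wx":0,"wy":0,"wz":0,"grip":0},{"dx":-0.05,"dy":0,"dz":0,"wx":0,"wy":0,"wz":0,"grip":0}])

```text
time_s: 15.95
position: [0.6089, -0.143, 0.049]
tcp_rot: [[0.093, 0.0, 0.996], [-0.996, -0.0, 0.093], [0.0, -1.0, 0.0]]
force: [0.1, -1.6, 2.5]
opening: 0.004
```

Call:
drive_tool(commands=[{"dx":-0.05,"dy":0,"dz":0,"wx":0,"wy":0,"wz":0,"grip":0},{"dx":-0.05,"dy":0,"dz":0,"wx":0,"wy":0,"wz":0,"grip":0},{"dx":-0.05,"dy":0,"dz":0,"wx":0,"wy":0,"wz":0,"grip":0}])

```text
time_s: 16.32
position: [0.6084, -0.1373, 0.049]
tcp_rot: [[0.093, 0.0, 0.996], [-0.996, -0.0, 0.093], [0.0, -1.0, 0.0]]
force: [-0.2, -2.2, 3.6]
opening: 0.008
```

Call:
drive_tool(commands=[{"dx":-0.05,"dy":0,"dz":0,"wx":0,"wy":0,"wz":0,"grip":0},{"dx":-0.05,"dy":0,"dz":0,"wx":0,"wy":0,"wz":0,"grip":0},{"dx":-0.05,"dy":0,"dz":0,"wx":0,"wy":0,"wz":0,"grip":0}])

```text
time_s: 16.7
position: [0.6078, -0.1312, 0.049]
tcp_rot: [[0.093, 0.0, 0.996], [-0.996, -0.0, 0.093], [0.0, -1.0, 0.0]]
force: [1.1, -2.6, 3.1]
opening: -0.0
```

Call:
drive_tool(commands=[{"dx":-0.05,"dy":0,"dz":0,"wx":0,"wy":0,"wz":0,"grip":0},{"dx":-0.05,"dy":0,"dz":0,"wx":0,"wy":0,"wz":0,"grip":0}])

```text
time_s: 16.95
position: [0.6075, -0.1272, 0.049]
tcp_rot: [[0.093, 0.0, 0.996], [-0.996, -0.0, 0.093], [0.0, -1.0, 0.0]]
force: [1.3, -2.7, 2.1]
opening: 0.004
```

Call:
drive_tool(commands=[{"dx":-0.05,"dy":0,"dz":0,"wx":0,"wy":0,"wz":0,"grip":0},{"dx":-0.05,"dy":0,"dz":0,"wx":0,"wy":0,"wz":0,"grip":0}])

```text
time_s: 17.2
position: [0.607, -0.1232, 0.049]
tcp_rot: [[0.093, 0.0, 0.996], [-0.996, -0.0, 0.093], [0.0, -1.0, 0.0]]
force: [1.7, -2.4, 2.2]
opening: 0.004
```

Call:
drive_tool(commands=[{"dx":-0.05,"dy":0,"dz":0,"wx":0,"wy":0,"wz":0,"grip":0},{"dx":-0.05,"dy":0,"dz":0,"wx":0,"wy":0,"wz":0,"grip":0}])

```text
time_s: 17.45
position: [0.6069, -0.1209, 0.0491]
tcp_rot: [[0.094, 0.001, 0.996], [-0.996, -0.003, 0.094], [0.003, -1.0, 0.001]]
force: [0.4, -8.6, 1.6]
opening: 0.004
```

Call:
drive_tool(commands=[{"dx":0,"dy":0,"dz":0,"wx":0,"wy":0,"wz":0,"grip":0},{"dx":0,"dy":0,"dz":0,"wx":0,"wy":0,"wz":0,"grip":0}])

```text
time_s: 17.7
position: [0.6069, -0.1208, 0.0491]
tcp_rot: [[0.093, 0.001, 0.996], [-0.996, -0.002, 0.093], [0.002, -1.0, 0.001]]
force: [1.3, -5.8, 1.6]
opening: 0.005
```

Call:
drive_tool(commands=[{"dx":0,"dy":0,"dz":0,"wx":0,"wy":0,"wz":0,"grip":0},{"dx":0,"dy":0,"dz":0,"wx":0,"wy":0,"wz":0,"grip":0}])

```text
time_s: 17.95
position: [0.6069, -0.1207, 0.049]
tcp_rot: [[0.093, 0.001, 0.996], [-0.996, -0.002, 0.093], [0.002, -1.0, 0.001]]
force: [1.1, -5.9, 3.3]
opening: 0.009
```

Call:
drive_tool(commands=[{"dx":-0.025,"dy":0,"dz":0,"wx":0,"wy":0,"wz":0,"grip":0},{"dx":0,"dy":0,"dz":0,"wx":0,"wy":0,"wz":0,"grip":0},{"dx":0,"dy":0,"dz":0,"wx":0,"wy":0,"wz":0,"grip":0}])

```text
time_s: 18.32
position: [0.6069, -0.1204, 0.0491]
tcp_rot: [[0.094, 0.001, 0.996], [-0.996, -0.003, 0.094], [0.003, -1.0, 0.001]]
force: [-0.3, -7.9, 2.0]
opening: 0.004
```

Call:
drive_tool(commands=[{"dx":-0.02,"dy":0,"dz":0,"wx":0,"wy":0,"wz":0,"grip":0},{"dx":0,"dy":0,"dz":0,"wx":0,"wy":0,"wz":0,"grip":0},{"dx":0,"dy":0,"dz":0,"wx":0,"wy":0,"wz":0,"grip":0}])

```text
time_s: 18.7
position: [0.6069, -0.12, 0.0491]
tcp_rot: [[0.094, 0.001, 0.996], [-0.996, -0.004, 0.094], [0.004, -1.0, 0.001]]
force: [-0.3, -9.2, 2.0]
opening: 0.006
```

Call:
drive_tool(commands=[{"dx":-0.025,"dy":0,"dz":0,"wx":0,"wy":0,"wz":0,"grip":0},{"dx":0,"dy":0,"dz":0,"wx":0,"wy":0,"wz":0,"grip":0},{"dx":0,"dy":0,"dz":0,"wx":0,"wy":0,"wz":0,"grip":0}])

```text
time_s: 19.08
position: [0.6068, -0.1194, 0.0491]
tcp_rot: [[0.094, 0.001, 0.996], [-0.996, -0.004, 0.094], [0.004, -1.0, 0.001]]
force: [-0.0, -10.1, 1.0]
opening: 0.005
```

Call:
drive_tool(commands=[{"dx":0,"dy":0,"dz":0,"wx":0,"wy":0,"wz":0,"grip":0},{"dx":0,"dy":0,"dz":0,"wx":0,"wy":0,"wz":0,"grip":0}])

```text
time_s: 19.32
position: [0.6068, -0.1194, 0.0491]
tcp_rot: [[0.094, 0.001, 0.996], [-0.996, -0.004, 0.094], [0.004, -1.0, 0.001]]
force: [-0.0, -10.1, 1.2]
opening: 0.004
```

Call:
drive_tool(commands=[{"dx":0,"dy":0,"dz":0,"wx":0,"wy":0,"wz":0,"grip":0},{"dx":0,"dy":0,"dz":0,"wx":0,"wy":0,"wz":0,"grip":0}])

```text
time_s: 19.58
position: [0.6068, -0.1194, 0.0491]
tcp_rot: [[0.094, 0.001, 0.996], [-0.996, -0.004, 0.094], [0.004, -1.0, 0.001]]
force: [0.2, -9.8, 2.3]
opening: 0.003
```

Call:
drive_tool(commands=[{"dx":-0.018,"dy":0,"dz":0,"wx":0,"wy":0,"wz":0,"grip":0},{"dx":0,"dy":0,"dz":0,"wx":0,"wy":0,"wz":0,"grip":0},{"dx":0,"dy":0,"dz":0,"wx":0,"wy":0,"wz":0,"grip":0},{"dx":0,"dy":0,"dz":0,"wx":0,"wy":0,"wz":0,"grip":0}])

```text
time_s: 20.08
position: [0.6068, -0.1191, 0.0491]
tcp_rot: [[0.094, 0.001, 0.996], [-0.996, -0.005, 0.094], [0.005, -1.0, 0.001]]
force: [-0.3, -10.2, 0.9]
opening: 0.004
```

Call:
drive_tool(commands=[{"dx":0,"dy":0,"dz":0,"wx":0,"wy":0,"wz":0,"grip":0},{"dx":0,"dy":0,"dz":0,"wx":0,"wy":0,"wz":0,"grip":0}])

```text
time_s: 20.32
position: [0.6068, -0.1191, 0.0491]
tcp_rot: [[0.094, 0.002, 0.996], [-0.996, -0.005, 0.094], [0.005, -1.0, 0.001]]
force: [-0.2, -11.4, 1.0]
opening: 0.004
```

Steady push is about 11 N. Letting go: straight back, up, and away.

Call:
drive_tool(commands=[{"dx":0.1,"dy":0,"dz":0,"wx":0,"wy":0,"wz":0,"grip":0},{"dx":0.3,"dy":0,"dz":0,"wx":0,"wy":0,"wz":0,"grip":0},{"dx":0.5,"dy":0,"dz":0,"wx":0,"wy":0,"wz":0,"grip":0},{"dx":0.2,"dy":-0.8,"dz":0,"wx":0,"wy":0,"wz":0,"grip":0},{"dx":0.5,"dy":-0.8,"dz":0,"wx":0,"wy":0,"wz":0,"grip":0},{"dx":0.8,"dy":-0.8,"dz":0,"wx":0,"wy":0,"wz":0,"grip":0},{"dx":0.8,"dy":0,"dz":0,"wx":0,"wy":0,"wz":0,"grip":0},{"dx":0.8,"dy":0,"dz":0,"wx":0,"wy":0,"wz":0,"grip":0}])

```text
time_s: 21.32
position: [0.621, -0.2771, 0.1455]
tcp_rot: [[0.092, 0.001, 0.996], [-0.996, -0.0, 0.092], [0.0, -1.0, 0.001]]
force: [-0.9, 1.1, -0.5]
opening: 0.008
```

```bash
python3 - <<'E'
from h import *
s=bot.read_state();print(s['time_s'],s['position'],s['force'])
a=cap('top')[0]
cv2.imwrite('pics/k.png',cv2.resize(a[130:310,170:430,::-1],None,fx=3,fy=3))
E
```

```text
21.325 [ 0.62099054 -0.27707293  0.14554995] [-0.86197304  1.06902269 -0.4879981 ]
```

View pics/k.png

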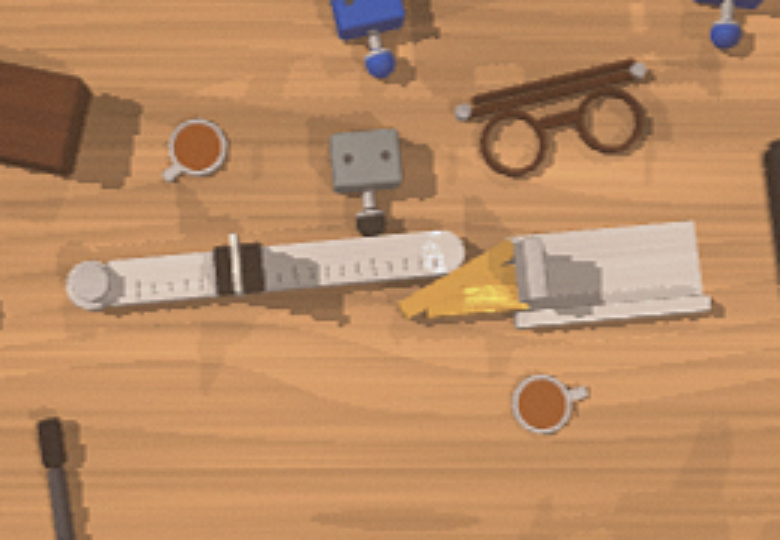

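The wedge (400–520, 240–315) bears on the rule's free end (460,250) and holds it against the button (370,222). Lenses, frame, box and penlight are where they were, and the gripper is clear.

```bash
python3 -c "
from h import *
print(workorder.hand_in())"
```

```text
the job is handed in; nothing more can be done
None
```

The rule is set up against the sprung stop and held by the keeper's wedge. I handed the job in at about 21 s of the 67 s limit.

- **Rule:** I swung it home with the closed fingers. It met the button near the home line, and I pressed until the button gave by about 0.9 mm at 6.6 N. The keeper was still drawn back, about 2 mm along by the camera estimate.
- **Keeper:** I pushed the tab along dock +y at 2–3 N until the wedge met the rule, then in small steps to a steady push of 10–11 N. I then backed straight off and lifted clear. One reading reached 8.6 N as the wedge first met the rule, then settled to 5.9 N.
- **Last check:** The final top picture shows the wedge bearing on the rule's free end, the rule against the grey stop's button, and the bystanders in view where they lay. The wand was outside that crop. The arm was clear of everything.
- **Not checked directly:** The button squeeze under the wedge was not measured. From the 10–11 N on the tab I expect roughly 6–9 N on the button, or 0.9–1.3 mm of its 3.2 mm. Force readings carried about 1 N of noise.
- **Failed call:** My first two move calls were refused for missing keys, and nothing moved.

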